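Fetch the tea from behind the spices

TASK

I'm making tea: clear the pepper mill and the two spice jars off the wooden stand onto the chopping board, so that you can take the tea box out from behind them and stand it flat on the empty end of the tea tray, next to the mug, inside the rim with its long side straight across the tray. Only when the tea box is on the tray, put the mill and both jars back, each upright in the very recess it came from. Keep everything upright, and don't shift the mug or the garlic.

Things in the scene. Friction and masses are not known exactly. Their poses are not given: they have to be found in the camera images.
- pepper_mill: Loose wooden pepper mill, 170 tall, about 0.18 kg; body 58 in diameter up to z 122, round head 48 in diameter from z 123 to 159 (widest near z 141, good to grip from above), 12 wide metal button on top. Starts upright in the middle front recess of the stand. Origin: centre of its underside; z up.
- jar_white_cap: Loose round glass spice jar with a white cap and blue label, 47 in diameter, 108 tall, about 0.11 kg; the cap, 46 in diameter, runs from z 87 to 108. Starts upright in the left or the right front recess of the stand (varies) and must return to that same one. Origin: centre of its underside; z up along its axis.
- jar_dark_cap: Loose round glass spice jar with a dark brown cap and brown label, 41 in diameter, 105 tall, about 0.11 kg; the cap, 40 in diameter, runs from z 84 to 105. Starts upright in the other outer front recess of the stand and must return to that same one. Origin: centre of its underside; z up along its axis.
- tea_box: Loose closed carton of tea, white and green, 69 (its x) by 124 (its y) and 87 tall (firm up to 84), about 0.13 kg. Starts upright in the rear bay of the stand, behind the mill and jars, its x along the stand's x; grip it across its 69 mm sides, above the stand's edge. Origin: centre of its underside; z up.
- stand: Fixed block of light wood, 163 (x, away from the robot) by 212 (y, to the left) by 24 tall; origin: centre of its underside. Recesses 14 deep, floor at z 10: front, mill diameter 70 at (-40, 0), jars diameter 58 at (-34, +70) and (-34, -70); rear bay for the tea box 76 by 132 at (38, 0). Gaps are narrow: 13 to 20 between tea box and what stands before it, 16 to 22 between mill and jars.
- chopping_board: Fixed wooden chopping board lying flat, 210 (x) by 300 (y) by 21 thick, at one side of the stand (left or right varies); the garlic lies at one corner, the rest is free for the mill and jars. Origin: centre of its underside, top 21 above it. Its y runs roughly towards the robot.
- tea_tray: Fixed dark wooden tray, 200 (x) by 270 (y), at the other side of the stand from the board; origin: centre of its underside, floor at z 7, rim 7 thick, top at z 26; steel handles, 24 high, 19 out at its short ends. Its y runs roughly towards the robot. Mug on its +y half (spoon fixed beside it at x -78); the tea box belongs on the empty -y half, near (0, -63), its own y along the tray's x.
- mug: Loose spotted white mug on the tray's +y half, 82 in diameter with its handle 117 long, 91 tall; do not shift it. Origin: underside, at the centre of its outline with handle (the handle lies at its -y).
- garlic: Loose garlic bulb, 54 wide and 53 tall, on a corner of the chopping board, near (+60, +112) in the board's frame; do not shift it. Origin: centre of its underside.

How it is judged:
By the outcome, as a careful person would: the job done as asked, in the order asked, and still so for the second after the job is handed in, with the robot touching nothing.
It also fails if it takes over 147 s, if anything falls off the work surface, if the arm or the gripper's body presses on something with over 40 N, if the wrist force passes 120 N, or if a joint passes its speed limit or range.

ROBOT

A 7-joint arm with a two-finger parallel gripper is mounted at the origin on a cart in front of the work surface, level with it; the furniture and walls round the work are solid. World frame = base frame: x ahead of the robot, y to its left, z up, the work surface at z = 0. Lengths are in m, angles in rad, forces in N, time in s.
With the tool pointing down it reaches from about 0.4 to 0.9 m from the base axis. Payload 5.6 kg.
Tool frame: the origin (TCP) lies at the very end of the fingers, on their centre line; the grasp point (between the pads) lies 19 mm behind it (r.pinch_z is the distance from the TCP to the grasp point, in m); z points along the fingers, y is the line along which they close (so a half turn about z gives the same grasp; the last joint's range is limited). The gripper opens to 92 mm and grips with 3 to 60 N. Pads are 20 mm wide; open, the fingers measure 128 mm over their backs; the gripper's body (75 mm by 189 mm) begins 69 mm behind the grasp point.
Start: joints at [1.137, 0.468, -0.012, 1.603, 0.006, 1.071, -0.056], TCP at [0.248, -0.601, 0.215] pointing down, gripper open.
Joint ranges: [-2.53, 2.53], [-0.31, 2.02], [-1.57, 1.55], [0.28, 2.44], [-1.29, 4.43], [0.15, 1.84], [-2.92, 2.92]. Speed limits (rad/s): [2.57, 2.57, 3.14, 3.14, 3.14, 3.14, 3.14].

INTERFACE

Orientations are given as a 3x3 rotation matrix whose columns are the frame's x, y, z axes.
In Python, from workcell import r gives the robot as it stands.
- The arm moves only by the shell command python3 -m pendant 'ROWS' [FORCE]. ROWS is JSON, a list of rows, each a list of 7 numbers: the shift along the tool's x, y, z in units of 60 mm (1.0 is 60 mm), then the turn, a rotation vector about the tool's x, y, z in units of 8 degrees (1.0 is 8 degrees), then the finger opening in mm, from 0 to 91.9. In form: [[x, y, z, ax, ay, az, gripper], ...]. A call has exactly 8 rows; each row shifts and turns the commanded pose from where the row before left it, along the tool's axes as they then stand; what a row does not reach is not made up. A row lasts 1/8 s, in which the tool goes at most 62.5 mm and 10.7 degrees, less where a joint would pass 70% of its speed; a pose out of reach is approached as far as the arm can. A call is refused whole if a number of a shift passes 1 or a number of a turn 1, either way. A call with a gripper value outside its range is refused whole. The fingers move at their own pace and stop on an object; FORCE is the grip in N (left out, the last holds). Time passes only in rows, so rows that do not move let the fingers close, or fill a call up. It gives the time, the measured TCP pose, the force, the opening and the grip force at its end, in the units of the state.
- r.get_state(): the state, without advancing time (a new reading comes with each control period).
- r.read_camera(name): name is "scene" or "top"; returns a dict with "pixels" (400x640x3 uint8, red, green, blue), "z_map" (400x640 float32, m along the optical axis (not along the pixel's ray), 0 where there is no reading), "fovy" (degrees; the focal length in pixels is half the picture's height over the tangent of half this angle, whatever the lens; pixels are square), "cx", "cy" (the principal point, pixels), "rvec" (rotation vector, rad) and "tvec" (3), from world to camera coordinates, as OpenCV has them. Camera axes: x right, y down, z forward; pixel columns grow to the right and rows downward; lengths in m; the calibration is good to about 2 mm. A picture is of the moment at which its call begins.
- r.hand_in(): hands the job in; it is judged then, once.
The state is a dict: "t": time; "qpos": joint angles; "qvel": joint speeds; "joint_torque": joint torques, N m; "position": TCP position; "tool_rot": TCP orientation; "force": force on the tool from outside, world axes, zero at the start; "wrist_torque": the same for the moment, N m; "finger_gap": finger opening in m; "grasp_force": force on a finger pad.
Only numpy, scipy, OpenCV 4.12 (cv2) and the standard library are available. Lean on these libraries where they do the work, as an engineer would, in place of code of your own. Each camera call takes 0.05 s, during which the arm holds its last target. There are 200 camera calls.

## Working session

There is one attempt and no reset: what is moved stays moved. The work goes in short steps, Python scripts to look and compute and a shell command to move; the robot and the scene stay as the last step left them, time stands still between calls to the robot, and variables do not carry over. Pictures are saved under pics/ and viewed, at most 14 in all, crops included, and the job is handed in when it is done.

```bash
ls; mkdir -p pics; cat > h.py <<'E'
import numpy as np, cv2
from workcell import r
def cam(n,save=None):
    c=r.read_camera(n)
    if save: cv2.imwrite('pics/'+save+'.png',cv2.cvtColor(c['pixels'],cv2.COLOR_RGB2BGR))
    f=200/np.tan(np.radians(c['fovy'])/2)
    R=cv2.Rodrigues(np.array(c['rvec'],float))[0]; t=np.array(c['tvec'],float).ravel()
    v,u=np.mgrid[0:400,0:640]; z=c['z_map'].astype(float)
    P=np.stack([(u-c['cx'])/f*z,(v-c['cy'])/f*z,z],-1)
    W=(P-t)@R   # R^T (P-t)
    W[z==0]=np.nan
    return c,W
E
python3 - <<'E'
from h import *
for n in('top','scene'):
    c,W=cam(n,n+'0'); np.savez('/tmp/'+n,W=W,p=c['pixels'])
    print(n,c['fovy'],c['cx'],c['cy'],-cv2.Rodrigues(np.array(c['rvec'],float))[0].T@np.array(c['tvec'],float).ravel())
s=r.get_state();print(s['position'],s['tool_rot'],s['t'],s['force'])
E
```

```text
pics
top 51.97640331595735 323.27046299862144 199.89878231610942 [0.28374139 0.00122918 1.22337246]
scene 45.857735905262274 317.3065589300097 196.24210036867296 [-0.66352513  0.76481236  0.83363114]
[ 0.247365   -0.60056501  0.2137572 ] [[ 9.24626688e-01  3.80874029e-01 -6.80033524e-04]
 [ 3.80874618e-01 -9.24625724e-01  1.34048537e-03]
 [-1.18220425e-04 -1.49845606e-03 -9.99998870e-01]] 0.1 [-0.30968378  0.58726341 -0.40357223]
```

View pics/top0.png

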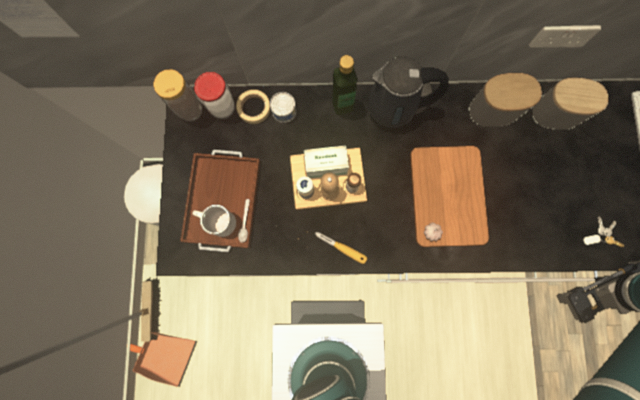

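View pics/scene0.png

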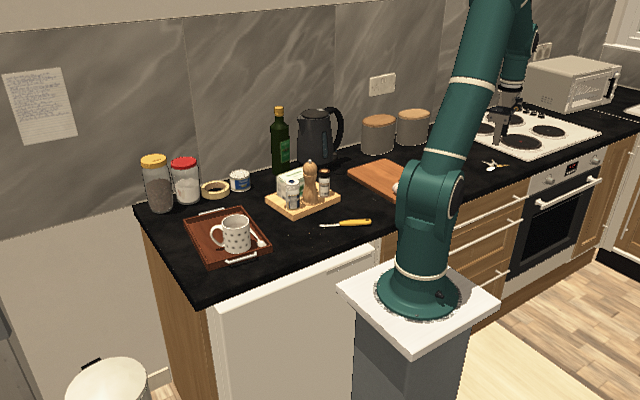

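The top view shows the tray on the left with the mug at (218,220) on its near half. The stand is at (330,177) with the white jar at (305,186), the mill at (330,183), the dark jar at (353,181) and the tea box at (326,160). The board is on the right and the garlic is at (432,232), its near-left corner.

```bash
cat > m.py <<'E'
from h import *
def rect(W,sel,tag):
    p=W[sel][:,:2].astype(np.float32)*1000
    rr=cv2.minAreaRect(p); print(tag,len(p),np.round(rr[0],1),np.round(rr[1],1),round(rr[2],2)); return rr
if __name__=='__main__':
    W=np.load('/tmp/top.npz')['W']; p=np.load('/tmp/top.npz')['p']
    v,u=np.mgrid[0:400,0:640]
    box=lambda a,b,c,d:(u>=a)&(u<=b)&(v>=c)&(v<=d)
    Z=W[...,2]
    print('table z',np.nanmedian(Z[260:270,250:300]))
    rect(W,box(280,380,140,215)&(Z>.014)&(Z<.032),'stand')
    rect(W,box(405,495,140,255)&(Z>.011)&(Z<.032),'board')
    rect(W,box(178,265,148,250)&(Z>.016)&(Z<.036),'trayrim')
    rect(W,box(300,352,140,176)&(Z>.075)&(Z<.112),'tea')
    def circ(s,tag):
        q=W[s]; c,rad=cv2.minEnclosingCircle(q[:,:2].astype(np.float32)*1000); print(tag,s.sum(),np.round(q.mean(0)*1000,1),np.round(c,1),round(rad,1),'top',np.nanmax(q[:,2]))
    circ(box(295,315,175,197)&(Z>.108)&(Z<.125),'white')
    circ(box(343,365,170,195)&(Z>.105)&(Z<.122),'dark')
    circ(box(318,342,168,200)&(Z>.14),'mill')
    circ(box(420,445,220,245)&(Z>.04),'garlic')
    circ(box(195,237,200,240)&(Z>.085),'mug')
    print((Z[150:170:3,300:352:3]*1000).round()); 
    print((Z[170:200:3,296:366:3]*1000).round())
E
python3 m.py; python3 - <<'E'
import cv2,numpy as np
a=cv2.imread('pics/top0.png')[130:255,170:500];cv2.imwrite('pics/c0.png',cv2.resize(a,(792,300),interpolation=2))
E
```

```text
table z 0.00039850416579695954
stand 1582 [575.7  -6.6] [164.4 212.1] 5.89
board 6686 [ 522.  -367.1] [306.3 211.5] 0.99
trayrim 1332 [514.  314.9] [202.1 304. ] 84.11
tea 1007 [601.2  -2.7] [ 92.3 121.5] 4.71
white 212 [533.9  58.8 118. ] [535.   58.9] 23.0 top 0.12330788111627558
dark 165 [547.8 -78.9 115.1] [548.3 -78.8] 20.1 top 0.12197348232226508
mill 270 [531.1  -9.9 162.5] [534.   -9.9] 24.8 top 0.18344841181628563
garlic 251 [ 405.8 -304.1   56.1] [ 407.1 -306.7] 26.8 top 0.07272175883146939
mug 222 [446.5 316.6  93.9] [446.7 319.3] 51.7 top 0.10155339494747678
[[ -4.  -3.  95.  94.  96.  95.  94.  96. 102.  95.  98.  95. 101. 101.
   95.  96.  20.  25.]
 [ -0.   3.  95.  98.  92.  98.  95.  98.  99. 102.  96.  99.  97.  99.
   97.  94.  28.  24.]
 [ 25.  23.  98.  98.  97.  96.  97.  93.  98.  97. 103.  94. 100.  98.
   94.  96.  27.  22.]
 [ 23.  22.  95.  98.  96.  95.  93.  94.  96.  96.  95.  99.  97.  97.
   98.  97.  24.  21.]
 [ 24.  26.  95.  93.  98.  95.  95.  95.  95.  98.  97.  96.  97.  96.
   95.  98.  24.  24.]
 [ 24.  23.  95.  97.  93.  92.  97.  96.  96.  
[... 693 characters left out ...]
. 165. 169. 165. 164.
  154.  27.  11. 103. 114. 117. 117. 115.  20.  -2.]
 [ 26. 117. 119. 122. 119. 118.  25.  28.   6. 159. 165. 165. 167. 161.
   59.  22.  10.  78. 106. 118. 113.  89.  23.  -2.]
 [ 24. 119. 116. 120. 119. 118.   9.  27.   7. 126. 160. 160. 155. 152.
   63.  21.   8.  39.  73.  81.  80.  10.  25.   6.]
 [ 25. 101. 119. 114. 111.  88.  10.  22.  12.  72.  86. 130. 124.  80.
   54.  24.  25.  12.  37.  42.  22.  12.  25.  25.]
 [ 22.  26.  82.  83.  80.  58.  14.  26.  10.  50.  69.  73.  70.  65.
   23.  24.  24.  23.  11.  11.   9.  26.  24.  28.]
 [ 27.  12.  27.  47.  35.  19.  30.  26.  18.  22.  37.  49.  46.  23.
    8.  28.  26.  24.  24.  23.  26.  27.  26.  24.]]
```

View pics/c0.png

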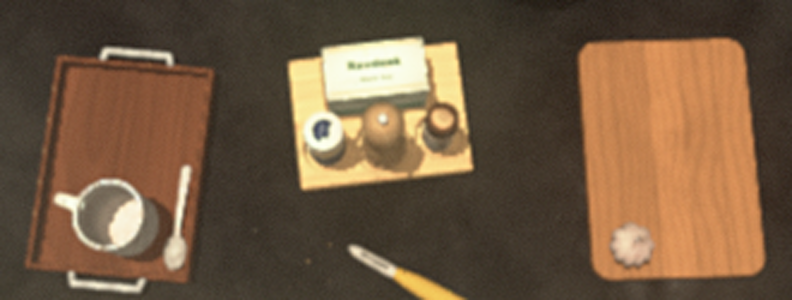

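The crop confirms the layout. The stand is yawed about +6° and the fitted recesses agree with the jar and mill tops to within 2 mm. I'll refine the tray and tea box next, and check the obstacles behind the stand.

```bash
cat >> h.py <<'E'
def go(x,y,z,yaw=None,n=None):
    """remaining move: shift in tool units and turn about tool z in units (yaw = world angle of tool x, deg)"""
    s=r.get_state();R=np.array(s['tool_rot']);p=np.array(s['position'])
    cur=np.degrees(np.arctan2(R[1,0],R[0,0])); d=np.array([x,y,z])-p
    dy=0 if yaw is None else (yaw-cur+180)%360-180
    print('t',round(s['t'],2),'p',p.round(4),'yaw',round(cur,2),'tilt',np.degrees(np.arccos(-R[2,2])).round(2),'gap',round(s['finger_gap'],4),'gf',np.round(s['grasp_force'],1),'F',np.round(s['force'],1),'q1,7',np.round(s['qpos'],2)[[0,6]])
    a=np.radians(cur)
    print(' now-axes shift',(R.T@d/.06).round(3),'turn',round(-dy/8,3))
    a=np.radians(cur+dy); x_=np.array([np.cos(a),np.sin(a),0]);y_=np.array([np.sin(a),-np.cos(a),0])
    print(' after-turn shift',np.round([d@x_/.06,d@y_/.06,-d[2]/.06],3))
E
python3 - <<'E'
from m import *
W=np.load('/tmp/top.npz')['W'];Z=W[...,2]
v,u=np.mgrid[0:400,0:640]
box=lambda a,b,c,d:(u>=a)&(u<=b)&(v>=c)&(v<=d)
c=np.array([.514,.315]);th=np.radians(84.1);ax=np.array([np.cos(th),np.sin(th)]);ay=np.array([-ax[1],ax[0]])
lx=(W[...,:2]-c)@ax;ly=(W[...,:2]-c)@ay
rect(W,box(178,265,148,250)&(Z>.016)&(Z<.034)&(abs(lx)>.06),'tray nohandle')
rect(W,box(300,352,140,176)&(Z>.090)&(Z<.106),'tea top')
rect(W,box(405,495,140,255)&(Z>.011)&(Z<.032)&(W[...,0]>.4)&(W[...,0]<.64),'board mid')
for n,b in dict(bottle=box(330,360,50,112),kettle=box(362,452,50,130),cans=box(150,300,65,128),canis=box(460,610,65,130)).items():
    q=W[b&(Z>.03)];print(n,'xmin',np.nanpercentile(q[:,0],1),'y',np.nanpercentile(q[:,1],[2,98]),'z',np.nanpercentile(q[:,2],98))
go(.535,-.0105,.30,5.8)
E
```

```text
tray nohandle 706 [513.6 314.9] [202.1 269.7] 84.09
tea top 938 [614.5  -1.5] [ 66.2 121.5] 5.81
board mid 5402 [ 520.3 -366.7] [240.6 211.9] 0.6
bottle xmin 0.781218533242965 y [-0.10285178 -0.01899524] z 0.27441724991091826
kettle xmin 0.7261704633985271 y [-0.36226183 -0.11922582] z 0.23684508817908373
cans xmin 0.7622439767882904 y [0.09248568 0.49701775] z 0.1921334502042662
canis xmin 0.7237648906794303 y [-0.82989423 -0.44299681] z 0.14294252018414463
t 0.1 p [ 0.2474 -0.6006  0.2138] yaw 22.39 tilt 0.09 gap 0.0919 gf 0.0 F [-0.3  0.6 -0.4] q1,7 [ 1.14 -0.06]
 now-axes shift [ 8.178 -7.269 -1.427] turn 2.073
 after-turn shift [ 5.763 -9.3   -1.437]
```

```bash
python3 -m pendant '[[0,0,-0.4,0,0,1,75],[0,0,-0.4,0,0,1,75],[0.41,-0.66,0,0,0,0.07,75],[0.41,-0.66,0,0,0,0,75],[0.41,-0.66,0,0,0,0,75],[0.41,-0.66,0,0,0,0,75],[0.41,-0.66,0,0,0,0,75],[0.41,-0.66,0,0,0,0,75]]' 20
python3 -m pendant '[[0.41,-0.66,0,0,0,0,75],[0.41,-0.66,0,0,0,0,75],[0.41,-0.66,0,0,0,0,75],[0.41,-0.66,0,0,0,0,75],[0.41,-0.66,0,0,0,0,75],[0.41,-0.66,0,0,0,0,75],[0.4,-0.7,0,0,0,0,75],[0,0,0,0,0,0,75]]'
python3 -c "
from h import *
go(.535,-.0105,.132,5.8)"
```

```text
t: 1.1
position: [0.3702, -0.3478, 0.2624]
tool_rot: [[0.995, 0.102, -0.0], [0.102, -0.995, 0.0], [-0.0, -0.0, -1.0]]
force: [0.4, -0.2, 0.0]
finger_gap: 0.075
grasp_force: 0.0
t: 2.1
position: [0.5129, -0.0497, 0.2623]
tool_rot: [[0.994, 0.109, -0.0], [0.109, -0.994, 0.002], [-0.0, -0.002, -1.0]]
force: [-0.5, 0.1, 0.4]
finger_gap: 0.0752
grasp_force: 0.0
t 2.1 p [ 0.5129 -0.0497  0.2623] yaw 6.23 tilt 0.1 gap 0.0752 gf 0.0 F [-0.5  0.1  0.4] q1,7 [ 0.32 -1.5 ]
 now-axes shift [ 0.437 -0.606  2.172] turn 0.054
 after-turn shift [ 0.433 -0.613  2.171]
```

```bash
python3 -m pendant '[[0.22,-0.3,0,0,0,0.05,75],[0.22,-0.31,0,0,0,0,75],[0,0,0.5,0,0,0,75],[0,0,0.5,0,0,0,75],[0,0,0.5,0,0,0,75],[0,0,0.4,0,0,0,75],[0,0,0.27,0,0,0,75],[0,0,0,0,0,0,75]]'
python3 -c "
from h import *
go(.535,-.0105,.132,5.8)"
```

```text
t: 3.1
position: [0.534, -0.0156, 0.1314]
tool_rot: [[0.996, 0.094, -0.002], [0.094, -0.996, -0.0], [-0.002, -0.0, -1.0]]
force: [0.4, 1.0, -0.7]
finger_gap: 0.0753
grasp_force: 0.0
t 3.1 p [ 0.534  -0.0156  0.1314] yaw 5.38 tilt 0.14 gap 0.0753 gf 0.0 F [ 0.4  1.  -0.7] q1,7 [ 0.23 -1.66]
 now-axes shift [ 0.025 -0.083 -0.011] turn -0.052
 after-turn shift [ 0.025 -0.083 -0.011]
```

```bash
python3 -m pendant '[[0.025,-0.08,0,0,0,0,75],[0,0,0,0,0,0,75],[0,0,0,0,0,0,40],[0,0,0,0,0,0,40],[0,0,0,0,0,0,40],[0,0,0,0,0,0,40],[0,0,0,0,0,0,40],[0,0,0,0,0,0,40]]' 20
python3 -c "
from h import *
go(.535,-.0105,.132,5.8)"
```

```text
t: 4.1
position: [0.536, -0.0097, 0.1325]
tool_rot: [[0.996, 0.095, 0.0], [0.095, -0.996, 0.0], [0.0, -0.0, -1.0]]
force: [0.3, 0.8, 2.1]
finger_gap: 0.0465
grasp_force: 20.0
t 4.1 p [ 0.536  -0.0097  0.1325] yaw 5.43 tilt 0.02 gap 0.0465 gf 20.0 F [0.3 0.8 2.1] q1,7 [ 0.22 -1.67]
 now-axes shift [-0.019  0.011  0.008] turn -0.046
 after-turn shift [-0.019  0.011  0.008]
```

```bash
python3 -m pendant '[[0,0,-0.2,0,0,0,40],[0,0,-0.4,0,0,0,40],[0,0,-0.5,0,0,0,40],[0,0,-0.5,0,0,0,40],[0,0,-0.4,0,0,0,40],[0,0,-0.25,0,0,0,40],[0,0.2,0,0,0,0,40],[0,0.4,0,0,0,0,40]]'
python3 -c "
from h import *
go(.62,-.37,.265,5.8)"
```

```text
t: 5.1
position: [0.5387, -0.0462, 0.2664]
tool_rot: [[0.995, 0.096, -0.002], [0.096, -0.995, -0.0], [-0.002, -0.0, -1.0]]
force: [-0.4, -0.2, -2.6]
finger_gap: 0.0473
grasp_force: 20.0
t 5.1 p [ 0.5387 -0.0462  0.2664] yaw 5.52 tilt 0.1 gap 0.0473 gf 20.0 F [-0.4 -0.2 -2.6] q1,7 [ 0.3  -1.54]
 now-axes shift [0.83  5.503 0.022] turn -0.035
 after-turn shift [0.803 5.507 0.024]
```

```bash
python3 -m pendant '[[0.1,0.6,0,0,0,0,40],[0.1,0.7,0,0,0,0,40],[0.1,0.75,0,0,0,0,40],[0.1,0.75,0,0,0,0,40],[0.1,0.75,0,0,0,0,40],[0.1,0.75,0,0,0,0,40],[0.1,0.7,0,0,0,0,40],[0.1,0.4,0,0,0,0,40]]'
python3 -c "
from h import *
go(.62,-.37,.145,5.8)"
```

```text
t: 6.1
position: [0.6158, -0.3679, 0.2647]
tool_rot: [[0.996, 0.091, -0.004], [0.091, -0.996, -0.0], [-0.004, -0.0, -1.0]]
force: [-0.7, 0.2, -2.3]
finger_gap: 0.0468
grasp_force: 20.0
t 6.1 p [ 0.6158 -0.3679  0.2647] yaw 5.21 tilt 0.23 gap 0.0468 gf 20.0 F [-0.7  0.2 -2.3] q1,7 [ 0.61 -1.06]
 now-axes shift [0.074 0.041 1.995] turn -0.073
 after-turn shift [0.066 0.042 1.995]
```

```bash
python3 -m pendant '[[0,0,0.4,0,0,0,40],[0,0,0.5,0,0,0,40],[0,0,0.5,0,0,0,40],[0,0,0.3,0,0,0,40],[0,0,0.2,0,0,0,40],[0,0,0.08,0,0,0,40],[0,0,0,0,0,0,40],[0,0,0,0,0,0,40]]'
python3 -c "
from h import *
go(.62,-.37,.144,5.8)"
```

```text
t: 7.1
position: [0.6183, -0.3641, 0.1497]
tool_rot: [[0.996, 0.095, 0.002], [0.095, -0.996, -0.001], [0.002, 0.001, -1.0]]
force: [0.2, -0.5, -2.3]
finger_gap: 0.047
grasp_force: 20.0
t 7.1 p [ 0.6183 -0.3641  0.1497] yaw 5.43 tilt 0.11 gap 0.047 gf 20.0 F [ 0.2 -0.5 -2.3] q1,7 [ 0.6  -1.08]
 now-axes shift [0.018 0.101 0.096] turn -0.046
 after-turn shift [0.018 0.101 0.096]
```

```bash
python3 -m pendant '[[0,0,0.04,0,0,0,40],[0,0,0.03,0,0,0,40],[0,0,0.02,0,0,0,40],[0,0,0,0,0,0,40],[0,0,0,0,0,0,40],[0,0,0,0,0,0,40],[0,0,0,0,0,0,40],[0,0,0,0,0,0,40]]'
python3 -c "
from h import *
go(.62,-.37,.144,5.8)"
```

```text
t: 8.1
position: [0.618, -0.3638, 0.1435]
tool_rot: [[0.996, 0.095, 0.0], [0.095, -0.996, -0.0], [0.0, 0.0, -1.0]]
force: [0.3, 0.9, 2.5]
finger_gap: 0.0475
grasp_force: 20.0
t 8.1 p [ 0.618  -0.3638  0.1435] yaw 5.43 tilt 0.03 gap 0.0475 gf 20.0 F [0.3 0.9 2.5] q1,7 [ 0.6  -1.08]
 now-axes shift [ 0.024  0.106 -0.008] turn -0.046
 after-turn shift [ 0.023  0.107 -0.009]
```

```bash
python3 -m pendant '[[0,0,0,0,0,0,72],[0,0,0,0,0,0,72],[0,0,0,0,0,0,72],[0,0,-0.2,0,0,0,72],[0,0,-0.5,0,0,0,72],[0,0,-0.6,0,0,0,72],[0,0,-0.3,0,0,0,72],[0,0,0,0,0,0,72]]'
python3 -m pendant '[[-0.1,-0.4,0,0,0,0,72],[-0.1,-0.75,0,0,0,0,72],[-0.1,-0.75,0,0,0,0,72],[-0.1,-0.75,0,0,0,0.05,72],[-0.1,-0.75,0,0,0,0,72],[-0.1,-0.75,0,0,0,0,72],[-0.1,-0.69,0,0,0,0,72],[0,0,0,0,0,0,72]]'
python3 -c "
from h import *
cam('scene','s1')
go(.5485,-.079,.086,5.8)"
```

```text
t: 9.1
position: [0.6184, -0.3642, 0.241]
tool_rot: [[0.996, 0.094, 0.003], [0.094, -0.996, -0.002], [0.003, 0.002, -1.0]]
force: [0.2, -1.0, -0.2]
finger_gap: 0.0718
grasp_force: 0.0
t: 10.1
position: [0.548, -0.0744, 0.238]
tool_rot: [[0.996, 0.094, -0.002], [0.094, -0.996, 0.001], [-0.002, -0.002, -1.0]]
force: [1.1, -0.6, -0.4]
finger_gap: 0.0722
grasp_force: 0.0
t 10.15 p [ 0.5485 -0.0771  0.2381] yaw 5.2 tilt 0.12 gap 0.0717 gf 0.0 F [-0.3 -0.5 -0.7] q1,7 [ 0.32 -1.49]
 now-axes shift [2.000e-03 3.300e-02 2.535e+00] turn -0.075
 after-turn shift [-0.004  0.032  2.535]
```

View pics/s1.png

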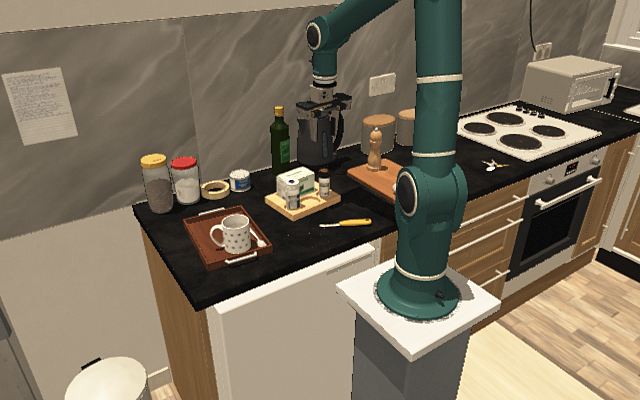

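The picture shows the mill upright on the board at (375,150), with the gripper over the stand above the dark jar at (325,180).

```bash
python3 -m pendant '[[0,0.03,0.4,0,0,-0.07,66],[0,0,0.5,0,0,0,66],[0,0,0.5,0,0,0,66],[0,0,0.5,0,0,0,66],[0,0,0.4,0,0,0,66],[0,0,0.2,0,0,0,66],[0,0,0.03,0,0,0,66],[0,0,0,0,0,0,66]]'
python3 -c "
from h import *
go(.5485,-.079,.086,5.8)"
```

```text
t: 11.15
position: [0.55, -0.0806, 0.0878]
tool_rot: [[0.995, 0.097, 0.001], [0.097, -0.995, -0.0], [0.001, 0.0, -1.0]]
force: [0.4, 0.7, -0.7]
finger_gap: 0.0657
grasp_force: 0.0
t 11.15 p [ 0.55   -0.0806  0.0878] yaw 5.56 tilt 0.05 gap 0.0657 gf 0.0 F [ 0.4  0.7 -0.7] q1,7 [ 0.29 -1.55]
 now-axes shift [-0.023 -0.03   0.031] turn -0.03
 after-turn shift [-0.022 -0.03   0.031]
```

```bash
python3 -m pendant '[[-0.02,-0.02,0.03,0,0,0,30],[0,0,0,0,0,0,30],[0,0,0,0,0,0,30],[0,0,0,0,0,0,30],[0,0,0,0,0,0,30],[0,0,0,0,0,0,30],[0,0,0,0,0,0,30],[0,0,0,0,0,0,30]]' 20
python3 -c "
from h import *
go(.5485,-.079,.086,5.8)"
```

```text
t: 12.15
position: [0.5486, -0.0791, 0.0859]
tool_rot: [[0.995, 0.097, 0.001], [0.097, -0.995, -0.0], [0.001, 0.0, -1.0]]
force: [-1.2, 0.1, 5.8]
finger_gap: 0.0403
grasp_force: 20.0
t 12.15 p [ 0.5486 -0.0791  0.0859] yaw 5.59 tilt 0.04 gap 0.0403 gf 20.0 F [-1.2  0.1  5.8] q1,7 [ 0.29 -1.55]
 now-axes shift [-0.002 -0.002 -0.001] turn -0.026
 after-turn shift [-0.002 -0.002 -0.001]
```

```bash
python3 -m pendant '[[0,0,-0.2,0,0,0,30],[0,0,-0.5,0,0,0,30],[0,0,-0.5,0,0,0,30],[0,0,-0.1,0,0,0,30],[-0.1,0.4,0,0,0,0,30],[-0.1,0.7,0,0,0,0,30],[-0.1,0.75,0,0,0,0,30],[-0.1,0.75,0,0,0,0,30]]'
python3 -m pendant '[[-0.1,0.75,0,0,0,0,30],[-0.1,0.75,0,0,0,0,30],[-0.1,0.7,0,0,0,0,30],[-0.1,0.33,0,0,0,0,30],[0,0,0.3,0,0,0,30],[0,0,0.4,0,0,0,30],[0,0,0.2,0,0,0,30],[0,0,0,0,0,0,30]]'
python3 -c "
from h import *
go(.53,-.39,.097,5.8)"
```

```text
t: 13.15
position: [0.5386, -0.2379, 0.1623]
tool_rot: [[0.995, 0.098, -0.002], [0.098, -0.995, 0.001], [-0.002, -0.001, -1.0]]
force: [0.4, -0.3, -0.5]
finger_gap: 0.0405
grasp_force: 20.0
t: 14.15
position: [0.5301, -0.388, 0.108]
tool_rot: [[0.995, 0.099, -0.002], [0.099, -0.995, 0.002], [-0.002, -0.002, -1.0]]
force: [-0.3, -0.3, -1.0]
finger_gap: 0.0403
grasp_force: 20.0
t 14.15 p [ 0.5301 -0.388   0.108 ] yaw 5.7 tilt 0.18 gap 0.0403 gf 20.0 F [-0.3 -0.3 -1. ] q1,7 [ 0.71 -0.99]
 now-axes shift [-0.005  0.033  0.183] turn -0.012
 after-turn shift [-0.006  0.032  0.183]
```

```bash
python3 -m pendant '[[0,0,0.1,0,0,0,30],[0,0,0.06,0,0,0,30],[0,0,0.02,0,0,0,30],[0,0,0,0,0,0,30],[0,0,0,0,0,0,30],[0,0,0,0,0,0,30],[0,0,0,0,0,0,30],[0,0,0,0,0,0,30]]'
python3 -c "
from h import *
go(.53,-.39,.097,5.8)"
```

```text
t: 15.15
position: [0.5304, -0.3902, 0.0988]
tool_rot: [[0.995, 0.097, -0.0], [0.097, -0.995, -0.0], [-0.0, 0.0, -1.0]]
force: [-0.9, 0.3, -1.3]
finger_gap: 0.0402
grasp_force: 20.0
t 15.15 p [ 0.5304 -0.3902  0.0988] yaw 5.59 tilt 0.0 gap 0.0402 gf 20.0 F [-0.9  0.3 -1.3] q1,7 [ 0.71 -0.99]
 now-axes shift [-0.007 -0.004  0.03 ] turn -0.027
 after-turn shift [-0.007 -0.004  0.03 ]
```

```bash
python3 -m pendant '[[0,0,0.03,0,0,0,30],[0,0,0,0,0,0,30],[0,0,0,0,0,0,66],[0,0,0,0,0,0,66],[0,0,0,0,0,0,66],[0,0,-0.2,0,0,0,70],[0,0,-0.5,0,0,0,70],[0,0,-0.5,0,0,0,70]]'
python3 -c "
from h import *
go(.535,.059,.17,5.8)"
```

```text
t: 16.15
position: [0.5305, -0.3902, 0.1705]
tool_rot: [[0.995, 0.097, 0.0], [0.097, -0.995, -0.0], [0.0, 0.0, -1.0]]
force: [0.9, -0.1, -0.3]
finger_gap: 0.0701
grasp_force: 0.0
t 16.15 p [ 0.5305 -0.3902  0.1705] yaw 5.59 tilt 0.02 gap 0.0701 gf 0.0 F [ 0.9 -0.1 -0.3] q1,7 [ 0.72 -0.98]
 now-axes shift [ 8.040e-01 -7.444e+00  7.000e-03] turn -0.026
 after-turn shift [ 0.831 -7.441  0.009]
```

```bash
python3 -m pendant '[[0,-0.4,0,0,0,0,70],[0.1,-0.75,0,0,0,0,70],[0.1,-0.75,0,0,0,0,70],[0.1,-0.75,0,0,0,0,70],[0.1,-0.75,0,0,0,0,70],[0.1,-0.75,0,0,0,0,70],[0.1,-0.75,0,0,0,0,70],[0.1,-0.75,0,0,0,0,70]]'
python3 -m pendant '[[0.1,-0.75,0,0,0,0,70],[0,-0.7,0,0,0,0,70],[0,-0.34,0,0,0,0,70],[0,0,0,0,0,0,70],[0,0,0,0,0,0,70],[0,0,0.2,0,0,0,70],[0,0,0.2,0,0,0,70],[0,0,0,0,0,0,70]]'
python3 -c "
from h import *
go(.535,.059,.089,5.8)"
```

```text
t: 17.15
position: [0.5396, -0.0473, 0.1701]
tool_rot: [[0.995, 0.097, 0.002], [0.097, -0.995, -0.0], [0.002, 0.001, -1.0]]
force: [1.2, -0.8, 0.4]
finger_gap: 0.0701
grasp_force: 0.0
t: 18.15
position: [0.5337, 0.0581, 0.1433]
tool_rot: [[0.995, 0.097, -0.003], [0.097, -0.995, -0.0], [-0.003, 0.0, -1.0]]
force: [-0.2, 0.2, -0.0]
finger_gap: 0.0703
grasp_force: 0.0
t 18.15 p [0.5337 0.0581 0.1433] yaw 5.54 tilt 0.18 gap 0.0703 gf 0.0 F [-0.2  0.2 -0. ] q1,7 [ 0.1  -1.79]
 now-axes shift [ 0.026 -0.013  0.905] turn -0.032
 after-turn shift [ 0.023 -0.013  0.906]
```

```bash
python3 -m pendant '[[0.02,-0.01,0.3,0,0,0,70],[0,0,0.4,0,0,0,70],[0,0,0.2,0,0,0,70],[0,0,0,0,0,0,70],[0,0,0,0,0,0,35],[0,0,0,0,0,0,35],[0,0,0,0,0,0,35],[0,0,0,0,0,0,35]]'
python3 -m pendant '[[0,0,0,0,0,0,35],[0,0,0,0,0,0,35],[0,0,0,0,0,0,35],[0,0,0,0,0,0,35],[0,0,0,0,0,0,35],[0,0,0,0,0,0,35],[0,0,0,0,0,0,35],[0,0,0,0,0,0,35]]'
python3 -c "
from h import *
go(.45,-.39,.17,5.8)"
```

```text
t: 19.15
position: [0.5364, 0.0596, 0.0916]
tool_rot: [[0.995, 0.097, 0.001], [0.097, -0.995, 0.0], [0.001, 0.0, -1.0]]
force: [-0.7, 0.6, 2.3]
finger_gap: 0.0457
grasp_force: 20.0
t: 20.15
position: [0.5364, 0.0596, 0.0916]
tool_rot: [[0.995, 0.097, 0.001], [0.097, -0.995, 0.0], [0.001, 0.0, -1.0]]
force: [-1.2, -0.6, 5.8]
finger_gap: 0.0454
grasp_force: 20.0
t 20.15 p [0.5364 0.0596 0.0916] yaw 5.59 tilt 0.07 gap 0.0454 gf 20.0 F [-1.2 -0.6  5.8] q1,7 [ 0.08 -1.83]
 now-axes shift [-2.162  7.317 -1.309] turn -0.026
 after-turn shift [-2.19   7.309 -1.307]
```

```bash
python3 -m pendant '[[0,0,-0.2,0,0,0,35],[0,0,-0.5,0,0,0,35],[0,0,-0.5,0,0,0,35],[0,0,-0.1,0,0,0,35],[-0.2,0.4,0,0,0,0,35],[-0.2,0.7,0,0,0,0,35],[-0.2,0.75,0,0,0,0,35],[-0.2,0.75,0,0,0,0,35]]'
python3 -m pendant '[[-0.2,0.75,0,0,0,0,35],[-0.2,0.75,0,0,0,0,35],[-0.2,0.75,0,0,0,0,35],[-0.2,0.75,0,0,0,0,35],[-0.2,0.7,0,0,0,0,35],[-0.2,0.6,0,0,0,0,35],[-0.16,0.41,0,0,0,0,35],[0,0,0,0,0,0,35]]'
python3 -c "
from h import *
go(.45,-.39,.1026,5.8)"
```

```text
t: 21.15
position: [0.5021, -0.1017, 0.1679]
tool_rot: [[0.995, 0.098, -0.002], [0.098, -0.995, 0.0], [-0.002, -0.0, -1.0]]
force: [0.6, 0.6, -1.1]
finger_gap: 0.0453
grasp_force: 20.0
t: 22.15
position: [0.4475, -0.3915, 0.1675]
tool_rot: [[0.996, 0.093, -0.002], [0.093, -0.996, 0.001], [-0.002, -0.001, -1.0]]
force: [-0.3, 1.1, -0.6]
finger_gap: 0.0455
grasp_force: 20.0
t 22.15 p [ 0.4475 -0.3915  0.1675] yaw 5.34 tilt 0.14 gap 0.0455 gf 20.0 F [-0.3  1.1 -0.6] q1,7 [ 0.79 -0.89]
 now-axes shift [ 0.045 -0.02   1.082] turn -0.058
 after-turn shift [ 0.043 -0.02   1.082]
```

```bash
python3 -m pendant '[[0.04,-0.02,0.3,0,0,0,35],[0,0,0.4,0,0,0,35],[0,0,0.25,0,0,0,35],[0,0,0.08,0,0,0,35],[0,0,0.02,0,0,0,35],[0,0,0,0,0,0,35],[0,0,0,0,0,0,35],[0,0,0,0,0,0,35]]'
python3 -c "
from h import *
go(.45,-.39,.1026,5.8)"
```

```text
t: 23.15
position: [0.452, -0.3885, 0.1064]
tool_rot: [[0.995, 0.097, 0.001], [0.097, -0.995, -0.001], [0.001, 0.001, -1.0]]
force: [0.3, 0.0, -0.7]
finger_gap: 0.045
grasp_force: 20.0
t 23.15 p [ 0.452  -0.3885  0.1064] yaw 5.58 tilt 0.05 gap 0.045 gf 20.0 F [ 0.3  0.  -0.7] q1,7 [ 0.77 -0.91]
 now-axes shift [-0.036  0.022  0.064] turn -0.028
 after-turn shift [-0.036  0.022  0.064]
```

```bash
python3 -m pendant '[[0,0,0.06,0,0,0,35],[0,0,0,0,0,0,35],[0,0,0,0,0,0,70],[0,0,0,0,0,0,70],[0,0,0,0,0,0,70],[0,0,-0.2,0,0,0,70],[0,0,-0.5,0,0,0,70],[0,0,-0.6,0,0,0,70]]'
python3 -m pendant '[[0,0,0,0,0,-1,91],[0,0,0,0,0,-1,91],[0,0,0,0,0,-1,91],[0,0,0,0,0,-1,91],[0,0,0,0,0,-1,91],[0,0,0,0,0,-1,91],[0,0,0,0,0,-1,91],[0,0,0,0,0,-1,91]]'
python3 -m pendant '[[0,0,0,0,0,-1,91],[0,0,0,0,0,-1,91],[0,0,0,0,0,-1,91],[0,0,0,0,0,-0.25,91],[0,0,0,0,0,0,91],[0,0,0,0,0,0,91],[0,0,0,0,0,0,91],[0,0,0,0,0,0,91]]'
python3 -c "
from h import *
go(.6138,-.0022,.17,95.85)"
```

```text
t: 24.15
position: [0.4516, -0.388, 0.1815]
tool_rot: [[0.995, 0.097, -0.001], [0.097, -0.995, 0.0], [-0.001, -0.001, -1.0]]
force: [0.5, -0.6, 0.4]
finger_gap: 0.0699
grasp_force: 0.0
t: 25.15
position: [0.452, -0.3885, 0.1814]
tool_rot: [[0.345, 0.939, 0.001], [0.939, -0.345, -0.001], [-0.001, 0.001, -1.0]]
force: [0.2, -0.0, -0.2]
finger_gap: 0.0911
grasp_force: 0.0
t: 26.15
position: [0.4519, -0.3881, 0.1804]
tool_rot: [[-0.097, 0.995, -0.0], [0.995, 0.097, -0.0], [-0.0, -0.0, -1.0]]
force: [-0.6, 0.1, -0.1]
finger_gap: 0.0907
grasp_force: 0.0
t 26.15 p [ 0.4519 -0.3881  0.1804] yaw 95.58 tilt 0.01 gap 0.0907 gf 0.0 F [-0.6  0.1 -0.1] q1,7 [1.03 0.53]
 now-axes shift [6.14  3.31  0.173] turn -0.034
 after-turn shift [6.124 3.34  0.173]
```

```bash
python3 - <<'E'
from m import *
c,W=cam('top','top1');Z=W[...,2]
v,u=np.mgrid[0:400,0:640]
box=lambda a,b,c,d:(u>=a)&(u<=b)&(v>=c)&(v<=d)
rect(W,box(300,352,140,180)&(Z>.090)&(Z<.106),'tea top')
E
python3 -m pendant '[[0.35,0.19,0,0,0,0,91],[0.68,0.37,0,0,0,0,91],[0.68,0.37,0,0,0,0,91],[0.68,0.37,0,0,0,0,91],[0.68,0.37,0,0,0,0,91],[0.68,0.37,0,0,0,0,91],[0.68,0.37,0,0,0,0,91],[0.68,0.37,0,0,0,0,91]]'
python3 -m pendant '[[0.68,0.37,0,0,0,0,91],[0.35,0.19,0,0,0,0,91],[0,0,0,0,0,0,91],[0,0,0,0,0,0,91],[0,0,0,0,0,0,91],[0,0,0,0,0,0,91],[0,0,0,0,0,0,91],[0,0,0,0,0,0,91]]'
python3 -c "
from h import *
go(.6138,-.0022,.047,95.85)"
```

```text
tea top 935 [614.6  -1.7] [ 66.3 120.9] 5.47
t: 27.2
position: [0.5885, -0.0656, 0.1804]
tool_rot: [[-0.097, 0.995, 0.0], [0.995, 0.097, -0.0], [-0.0, 0.0, -1.0]]
force: [0.8, 0.2, -0.2]
finger_gap: 0.091
grasp_force: 0.0
t: 28.2
position: [0.6154, -0.0023, 0.1804]
tool_rot: [[-0.097, 0.995, 0.0], [0.995, 0.097, -0.0], [-0.0, 0.0, -1.0]]
force: [-0.0, -1.5, -0.4]
finger_gap: 0.0908
grasp_force: 0.0
t 28.2 p [ 0.6154 -0.0023  0.1804] yaw 95.57 tilt 0.01 gap 0.0908 gf 0.0 F [-0.  -1.5 -0.4] q1,7 [ 0.37 -0.21]
 now-axes shift [ 0.005 -0.027  2.224] turn -0.036
 after-turn shift [ 0.005 -0.027  2.224]
```

View pics/top1.png

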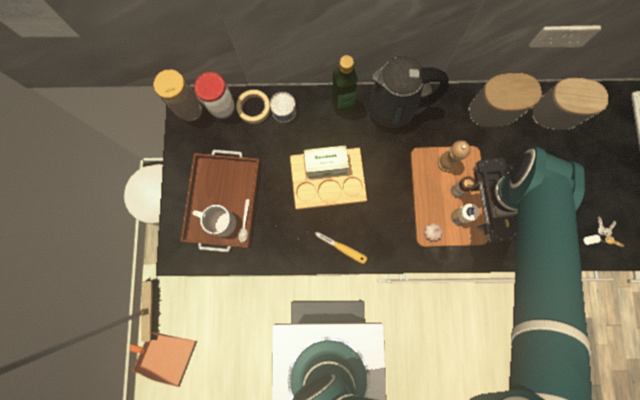

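The picture shows the three front recesses empty. The mill (456,150), dark jar (464,187) and white jar (465,213) are upright on the board, and the tea box at (326,160) hasn't moved.

```bash
python3 -m pendant '[[0,-0.02,0.4,0,0,-0.03,91],[0,0,0.5,0,0,0,91],[0,0,0.5,0,0,0,91],[0,0,0.4,0,0,0,91],[0,0,0.3,0,0,0,91],[0,0,0.1,0,0,0,91],[0,0,0,0,0,0,91],[0,0,0,0,0,0,91]]'
python3 -m pendant '[[0,0,0,0,0,0,60],[0,0,0,0,0,0,60],[0,0,0,0,0,0,60],[0,0,0,0,0,0,60],[0,0,0,0,0,0,60],[0,0,0,0,0,0,60],[0,0,0,0,0,0,60],[0,0,0,0,0,0,60]]' 15
python3 -c "
from h import *
go(.5763,.3084,.187,84.1)"
```

```text
t: 29.2
position: [0.615, -0.0021, 0.0493]
tool_rot: [[-0.102, 0.995, 0.002], [0.995, 0.102, -0.0], [-0.0, 0.002, -1.0]]
force: [-0.2, 0.4, -0.1]
finger_gap: 0.091
grasp_force: 0.0
t: 30.2
position: [0.6149, -0.0021, 0.0488]
tool_rot: [[-0.102, 0.995, 0.001], [0.995, 0.102, 0.0], [-0.0, 0.001, -1.0]]
force: [3.3, 0.3, 4.7]
finger_gap: 0.0686
grasp_force: 15.0
t 30.2 p [ 0.6149 -0.0021  0.0488] yaw 95.83 tilt 0.08 gap 0.0686 gf 15.0 F [3.3 0.3 4.7] q1,7 [ 0.32 -0.3 ]
 now-axes shift [ 5.214 -0.112 -2.304] turn 1.466
 after-turn shift [ 5.082 -1.172 -2.304]
```

```bash
python3 -m pendant '[[0,0,-0.2,0,0,0,60],[0,0,-0.4,0,0,0,60],[0,0,-0.5,0,0,0,60],[0,0,-0.5,0,0,0,60],[0,0,0,0,0,0.5,60],[0,0,0,0,0,0.6,60],[0,0,0,0,0,0.36,60],[0,0,0,0,0,0,60]]'
python3 -m pendant '[[0.4,-0.09,0,0,0,0,60],[0.7,-0.16,0,0,0,0,60],[0.7,-0.16,0,0,0,0,60],[0.7,-0.16,0,0,0,0,60],[0.7,-0.16,0,0,0,0,60],[0.7,-0.16,0,0,0,0,60],[0.7,-0.16,0,0,0,0,60],[0.48,-0.12,0,0,0,0,60]]'
python3 -c "
from h import *
go(.5763,.3084,.047,84.1)"
```

```text
t: 31.2
position: [0.6125, -0.0024, 0.1432]
tool_rot: [[0.101, 0.995, -0.004], [0.995, -0.101, -0.0], [-0.001, -0.004, -1.0]]
force: [-0.2, 0.2, -0.9]
finger_gap: 0.0685
grasp_force: 15.0
t: 32.2
position: [0.5737, 0.3101, 0.1435]
tool_rot: [[0.099, 0.995, -0.003], [0.995, -0.099, -0.0], [-0.001, -0.003, -1.0]]
force: [0.4, 0.2, -2.5]
finger_gap: 0.069
grasp_force: 15.0
t 32.2 p [0.5737 0.3101 0.1435] yaw 84.33 tilt 0.15 gap 0.069 gf 15.0 F [ 0.4  0.2 -2.5] q1,7 [-0.17 -0.92]
 now-axes shift [-0.023  0.05   1.609] turn 0.029
 after-turn shift [-0.024  0.046  1.609]
```

```bash
python3 -m pendant '[[-0.02,0.05,0.3,0,0,0.03,60],[0,0,0.4,0,0,0,60],[0,0,0.4,0,0,0,60],[0,0,0.3,0,0,0,60],[0,0,0.12,0,0,0,60],[0,0,0.04,0,0,0,60],[0,0,0,0,0,0,60],[0,0,0,0,0,0,60]]'
python3 -c "
from h import *
go(.5763,.3084,.046,84.1)"
```

```text
t: 33.2
position: [0.5788, 0.307, 0.0516]
tool_rot: [[0.106, 0.994, 0.001], [0.994, -0.106, 0.001], [0.001, 0.001, -1.0]]
force: [-0.4, -0.6, -2.2]
finger_gap: 0.0692
grasp_force: 15.0
t 33.2 p [0.5788 0.307  0.0516] yaw 83.91 tilt 0.08 gap 0.0692 gf 15.0 F [-0.4 -0.6 -2.2] q1,7 [-0.2  -0.97]
 now-axes shift [ 0.018 -0.045  0.094] turn -0.023
 after-turn shift [ 0.018 -0.044  0.094]
```

```bash
python3 -m pendant '[[0.01,-0.04,0.04,0,0,0,60],[0,0,0.03,0,0,0,60],[0,0,0.02,0,0,0,60],[0,0,0,0,0,0,60],[0,0,0,0,0,0,60],[0,0,0,0,0,0,60],[0,0,0,0,0,0,60],[0,0,0,0,0,0,60]]'
python3 -c "
from h import *
go(.5763,.3084,.046,84.1)"
```

```text
t: 34.2
position: [0.5759, 0.3076, 0.0457]
tool_rot: [[0.106, 0.994, -0.0], [0.994, -0.106, -0.0], [-0.0, -0.0, -1.0]]
force: [-1.8, -0.9, 5.7]
finger_gap: 0.0683
grasp_force: 15.0
t 34.2 p [0.5759 0.3076 0.0457] yaw 83.9 tilt 0.01 gap 0.0683 gf 15.0 F [-1.8 -0.9  5.7] q1,7 [-0.2  -0.98]
 now-axes shift [ 0.014  0.004 -0.004] turn -0.024
 after-turn shift [ 0.014  0.004 -0.004]
```

```bash
python3 -m pendant '[[0,0,0,0,0,0,84],[0,0,0,0,0,0,84],[0,0,0,0,0,0,84],[0,0,-0.2,0,0,0,84],[0,0,-0.5,0,0,0,84],[0,0,-0.6,0,0,0,84],[0,0,-0.6,0,0,0,84],[0,0,-0.5,0,0,0,84]]'
python3 -m pendant '[[0,0,0,0,0,1,70],[0,0,0,0,0,1,70],[0,0,0,0,0,1,70],[0,0,0,0,0,1,70],[0,0,0,0,0,1,70],[0,0,0,0,0,1,70],[0,0,0,0,0,1,70],[0,0,0,0,0,1,70]]'
python3 -m pendant '[[0,0,0,0,0,1,70],[0,0,0,0,0,0.8,70],[0,0.3,0,0,0,0,70],[0,0.6,0,0,0,0,70],[0,0.7,0,0,0,0,70],[0,0.75,0,0,0,0,70],[0,0.75,0,0,0,0,70],[0,0.75,0,0,0,0,70]]'
python3 - <<'E'
from m import *
go(.452,-.3885,.17,5.6)
c,W=cam('top','top2');Z=W[...,2]
v,u=np.mgrid[0:400,0:640]
box=lambda a,b,c,d:(u>=a)&(u<=b)&(v>=c)&(v<=d)
rect(W,box(185,260,150,205)&(Z>.086)&(Z<.102),'tea top')
def circ(s,tag):
    q=W[s]; c,rad=cv2.minEnclosingCircle(q[:,:2].astype(np.float32)*1000); print(tag,np.round(c,1),round(rad,1))
circ(box(195,237,205,240)&(Z>.085),'mug'); circ(box(420,445,220,245)&(Z>.04),'garlic')
circ(box(452,485,202,230)&(Z>.12),'white');circ(box(445,485,170,201)&(Z>.115),'dark');circ(box(440,485,130,165)&(Z>.155),'mill')
E
```

```text
t: 35.2
position: [0.5763, 0.3079, 0.1919]
tool_rot: [[0.106, 0.994, 0.002], [0.994, -0.106, 0.001], [0.001, 0.002, -1.0]]
force: [0.2, 0.0, -0.5]
finger_gap: 0.0841
grasp_force: 0.0
t: 36.2
position: [0.576, 0.3078, 0.1903]
tool_rot: [[0.942, 0.336, 0.001], [0.336, -0.942, 0.001], [0.001, -0.0, -1.0]]
force: [0.2, 1.0, 0.3]
finger_gap: 0.0701
grasp_force: 0.0
t: 37.2
position: [0.5981, 0.0747, 0.19]
tool_rot: [[0.995, 0.097, 0.001], [0.097, -0.995, -0.0], [0.001, 0.0, -1.0]]
force: [0.3, 0.4, 0.8]
finger_gap: 0.0703
grasp_force: 0.0
t 37.2 p [0.5981 0.0747 0.19  ] yaw 5.59 tilt 0.04 gap 0.0703 gf 0.0 F [0.3 0.4 0.8] q1,7 [-0.02 -1.74]
 now-axes shift [-3.175  7.446  0.334] turn -0.002
 after-turn shift [-3.177  7.445  0.333]
tea top 964 [544.9 310.5] [123.6 127. ] 84.29
mug [448.1 319.6] 51.9
garlic [ 407. -307.] 26.6
white [ 450.8 -388.2] 23.2
dark [ 530.7 -389.4] 20.5
mill [ 614.6 -364.6] 25.8
```

View pics/top2.png

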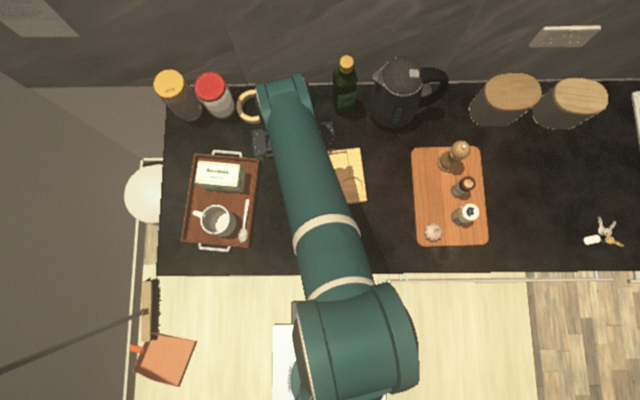

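The picture shows the tea box flat on the tray's far end at (220,177), straight across it. The mug and garlic are unmoved, and the jars and mill are upright on the board.

```bash
python3 -m pendant '[[-0.29,0.68,0,0,0,0,70],[-0.29,0.68,0,0,0,0,70],[-0.29,0.68,0,0,0,0,70],[-0.29,0.68,0,0,0,0,70],[-0.29,0.68,0,0,0,0,70],[-0.29,0.68,0,0,0,0,70],[-0.29,0.68,0,0,0,0,70],[-0.29,0.68,0,0,0,0,70]]'
python3 -m pendant '[[-0.29,0.68,0,0,0,0,70],[-0.29,0.68,0,0,0,0,70],[-0.27,0.62,0,0,0,0,70],[0,0,0,0,0,0,70],[0,0,0.3,0,0,0,70],[0,0,0.3,0,0,0,70],[0,0,0,0,0,0,70],[0,0,0,0,0,0,70]]'
python3 -c "
from h import *
go(.4517,-.3885,.1026,5.6)"
```

```text
t: 38.25
position: [0.4897, -0.2628, 0.19]
tool_rot: [[0.995, 0.097, 0.0], [0.097, -0.995, -0.001], [0.0, 0.001, -1.0]]
force: [-0.0, -0.2, -0.2]
finger_gap: 0.0703
grasp_force: 0.0
t: 39.25
position: [0.452, -0.3832, 0.1532]
tool_rot: [[0.995, 0.097, -0.0], [0.097, -0.995, 0.0], [-0.0, -0.0, -1.0]]
force: [-0.4, 0.7, 0.2]
finger_gap: 0.07
grasp_force: 0.0
t 39.25 p [ 0.452  -0.3832  0.1532] yaw 5.58 tilt 0.02 gap 0.07 gf 0.0 F [-0.4  0.7  0.2] q1,7 [ 0.68 -0.85]
 now-axes shift [-0.013  0.088  0.843] turn -0.002
 after-turn shift [-0.013  0.087  0.843]
```

```bash
python3 -m pendant '[[-0.01,0.09,0.2,0,0,0,70],[0,0,0.4,0,0,0,70],[0,0,0.24,0,0,0,70],[0,0,0,0,0,0,70],[0,0,0,0,0,0,35],[0,0,0,0,0,0,35],[0,0,0,0,0,0,35],[0,0,0,0,0,0,35]]' 20
python3 -m pendant '[[0,0,0,0,0,0,35],[0,0,0,0,0,0,35],[0,0,0,0,0,0,35],[0,0,0,0,0,0,35],[0,0,-0.2,0,0,0,35],[0,0,-0.4,0,0,0,35],[0,0,-0.4,0,0,0,35],[0,0,-0.2,0,0,0,35]]'
python3 -c "
from h import *
go(.5364,.0596,.17,5.6)"
```

```text
t: 40.25
position: [0.452, -0.3895, 0.1037]
tool_rot: [[0.995, 0.096, 0.001], [0.096, -0.995, -0.001], [0.001, 0.001, -1.0]]
force: [-1.2, -1.1, 1.5]
finger_gap: 0.0453
grasp_force: 20.0
t: 41.25
position: [0.4517, -0.3895, 0.1763]
tool_rot: [[0.995, 0.096, 0.001], [0.096, -0.995, -0.001], [0.001, 0.001, -1.0]]
force: [-0.0, 0.2, -1.1]
finger_gap: 0.0453
grasp_force: 20.0
t 41.25 p [ 0.4517 -0.3895  0.1763] yaw 5.5 tilt 0.08 gap 0.0453 gf 20.0 F [-0.   0.2 -1.1] q1,7 [ 0.69 -0.84]
 now-axes shift [ 2.122 -7.316  0.1  ] turn -0.013
 after-turn shift [ 2.135 -7.312  0.106]
```

```bash
python3 -m pendant '[[0.1,-0.35,0,0,0,0,35],[0.19,-0.66,0,0,0,0,35],[0.19,-0.66,0,0,0,0,35],[0.19,-0.66,0,0,0,0,35],[0.19,-0.66,0,0,0,0,35],[0.19,-0.66,0,0,0,0,35],[0.19,-0.66,0,0,0,0,35],[0.19,-0.66,0,0,0,0,35]]'
python3 -m pendant '[[0.19,-0.66,0,0,0,0,35],[0.19,-0.66,0,0,0,0,35],[0.19,-0.66,0,0,0,0,35],[0.11,-0.37,0,0,0,0,35],[0,0,0,0,0,0,35],[0,0,0.3,0,0,0,35],[0,0,0.3,0,0,0,35],[0,0,0,0,0,0,35]]'
python3 -c "
from h import *
go(.5357,.0596,.0937,5.6)"
```

```text
t: 42.25
position: [0.5071, -0.0811, 0.1739]
tool_rot: [[0.995, 0.098, -0.002], [0.098, -0.995, 0.001], [-0.002, -0.001, -1.0]]
force: [0.4, -0.6, -1.2]
finger_gap: 0.0452
grasp_force: 20.0
t: 43.25
position: [0.5336, 0.0592, 0.137]
tool_rot: [[0.995, 0.095, -0.004], [0.095, -0.995, -0.001], [-0.004, 0.0, -1.0]]
force: [0.2, 0.5, -1.1]
finger_gap: 0.0454
grasp_force: 20.0
t 43.25 p [0.5336 0.0592 0.137 ] yaw 5.46 tilt 0.25 gap 0.0454 gf 20.0 F [ 0.2  0.5 -1.1] q1,7 [ 0.01 -1.75]
 now-axes shift [ 0.039 -0.003  0.722] turn -0.018
 after-turn shift [ 0.036 -0.003  0.722]
```

```bash
python3 -m pendant '[[0.02,0,0.2,0,0,0,35],[0,0,0.15,0,0,0,35],[0,0,0,0,0,0,35],[0,0,0,0,0,0,35],[0,0,0,0,0,0,35],[0,0,0,0,0,0,35],[0,0,0,0,0,0,35],[0,0,0,0,0,0,35]]'
python3 -c "
from h import *
go(.5357,.0596,.0937,5.6)"
```

```text
t: 44.25
position: [0.5366, 0.0602, 0.118]
tool_rot: [[0.995, 0.096, 0.0], [0.096, -0.995, -0.0], [0.0, 0.0, -1.0]]
force: [0.8, 1.0, -0.7]
finger_gap: 0.0458
grasp_force: 20.0
t 44.25 p [0.5366 0.0602 0.118 ] yaw 5.51 tilt 0.01 gap 0.0458 gf 20.0 F [ 0.8  1.  -0.7] q1,7 [ 0.01 -1.76]
 now-axes shift [-0.016  0.009  0.406] turn -0.012
 after-turn shift [-0.016  0.009  0.406]
```

```bash
python3 -m pendant '[[-0.01,0.01,0.15,0,0,0,35],[0,0,0.15,0,0,0,35],[0,0,0.08,0,0,0,35],[0,0,0.03,0,0,0,35],[0,0,0,0,0,0,35],[0,0,0,0,0,0,35],[0,0,0,0,0,0,35],[0,0,0,0,0,0,35]]'
python3 -c "
from h import *
go(.5357,.0596,.0927,5.6)"
```

```text
t: 45.25
position: [0.5361, 0.0595, 0.0935]
tool_rot: [[0.995, 0.096, 0.0], [0.096, -0.995, -0.0], [0.0, 0.0, -1.0]]
force: [0.2, 0.4, -1.3]
finger_gap: 0.0453
grasp_force: 20.0
t 45.25 p [0.5361 0.0595 0.0935] yaw 5.51 tilt 0.01 gap 0.0453 gf 20.0 F [ 0.2  0.4 -1.3] q1,7 [-0.   -1.77]
 now-axes shift [-0.007 -0.002  0.013] turn -0.012
 after-turn shift [-0.007 -0.002  0.013]
```

```bash
python3 -m pendant '[[0,0,0.02,0,0,0,35],[0,0,0,0,0,0,35],[0,0,0,0,0,0,66],[0,0,0,0,0,0,66],[0,0,0,0,0,0,66],[0,0,-0.2,0,0,0,66],[0,0,-0.5,0,0,0,66],[0,0,-0.6,0,0,0,66]]'
python3 -m pendant '[[-0.07,0.35,0,0,0,0,66],[-0.07,0.7,0,0,0,0,66],[-0.07,0.7,0,0,0,0,66],[-0.07,0.7,0,0,0,0,66],[-0.07,0.7,0,0,0,0,66],[-0.07,0.7,0,0,0,0,66],[-0.07,0.7,0,0,0,0,66],[-0.07,0.7,0,0,0,0,66]]'
python3 -m pendant '[[-0.07,0.7,0,0,0,0,66],[-0.07,0.7,0,0,0,0,66],[-0.07,0.5,0,0,0,0,66],[-0.04,0.3,0,0,0,0,66],[0,0,0,0,0,0,66],[0,0,0.3,0,0,0,66],[0,0,0,0,0,0,66],[0,0,0,0,0,0,66]]'
python3 -c "
from h import *
go(.5305,-.390,.0975,5.6)"
```

```text
t: 46.25
position: [0.5357, 0.0596, 0.1713]
tool_rot: [[0.995, 0.096, -0.001], [0.096, -0.995, -0.0], [-0.001, -0.0, -1.0]]
force: [0.1, -0.4, -0.2]
finger_gap: 0.066
grasp_force: 0.0
t: 47.25
position: [0.533, -0.2586, 0.1712]
tool_rot: [[0.995, 0.096, 0.001], [0.096, -0.995, -0.0], [0.001, 0.0, -1.0]]
force: [-0.2, 0.9, -0.4]
finger_gap: 0.0659
grasp_force: 0.0
t: 48.25
position: [0.5308, -0.389, 0.1518]
tool_rot: [[0.995, 0.097, -0.0], [0.097, -0.995, 0.001], [-0.0, -0.001, -1.0]]
force: [-0.1, 0.2, -0.5]
finger_gap: 0.0663
grasp_force: 0.0
t 48.25 p [ 0.5308 -0.389   0.1518] yaw 5.58 tilt 0.05 gap 0.0663 gf 0.0 F [-0.1  0.2 -0.5] q1,7 [ 0.63 -0.93]
 now-axes shift [-0.007  0.017  0.906] turn -0.002
 after-turn shift [-0.007  0.017  0.906]
```

```bash
python3 -m pendant '[[-0.01,0.02,0.3,0,0,0,66],[0,0,0.4,0,0,0,66],[0,0,0.2,0,0,0,66],[0,0,0,0,0,0,66],[0,0,0,0,0,0,30],[0,0,0,0,0,0,30],[0,0,0,0,0,0,30],[0,0,0,0,0,0,30]]' 20
python3 -m pendant '[[0,0,0,0,0,0,30],[0,0,0,0,0,0,30],[0,0,0,0,0,0,30],[0,0,0,0,0,0,30],[0,0,-0.2,0,0,0,30],[0,0,-0.4,0,0,0,30],[0,0,-0.4,0,0,0,30],[0,0,-0.2,0,0,0,30]]'
python3 -c "
from h import *
go(.5487,-.0793,.17,5.6)"
```

```text
t: 49.25
position: [0.5305, -0.3915, 0.0989]
tool_rot: [[0.995, 0.096, 0.001], [0.096, -0.995, -0.001], [0.001, 0.001, -1.0]]
force: [0.1, 1.1, 2.4]
finger_gap: 0.04
grasp_force: 19.9
t: 50.25
position: [0.5303, -0.3916, 0.1715]
tool_rot: [[0.995, 0.096, 0.001], [0.096, -0.995, -0.001], [0.001, 0.001, -1.0]]
force: [0.4, 0.7, -1.5]
finger_gap: 0.0405
grasp_force: 19.9
t 50.25 p [ 0.5303 -0.3916  0.1715] yaw 5.49 tilt 0.08 gap 0.0405 gf 19.9 F [ 0.4  0.7 -1.5] q1,7 [ 0.64 -0.92]
 now-axes shift [ 0.804 -5.152  0.021] turn -0.013
 after-turn shift [ 0.813 -5.15   0.026]
```

```bash
python3 -m pendant '[[0.1,-0.35,0,0,0,0,30],[0.1,-0.65,0,0,0,0,30],[0.1,-0.7,0,0,0,0,30],[0.1,-0.7,0,0,0,0,30],[0.1,-0.7,0,0,0,0,30],[0.1,-0.7,0,0,0,0,30],[0.1,-0.7,0,0,0,0,30],[0.1,-0.65,0,0,0,0,30]]'
python3 -m pendant '[[0,0,0.2,0,0,0,30],[0,0,0.3,0,0,0,30],[0,0,0.3,0,0,0,30],[0,0,0.1,0,0,0,30],[0,0,0,0,0,0,30],[0,0,0,0,0,0,30],[0,0,0,0,0,0,30],[0,0,0,0,0,0,30]]'
python3 -c "
from h import *
go(.5487,-.0793,.0879,5.6)"
```

```text
t: 51.25
position: [0.5468, -0.0756, 0.169]
tool_rot: [[0.995, 0.098, -0.002], [0.098, -0.995, 0.001], [-0.002, -0.001, -1.0]]
force: [0.4, -1.0, -1.6]
finger_gap: 0.0403
grasp_force: 19.9
t: 52.25
position: [0.5485, -0.0792, 0.1166]
tool_rot: [[0.995, 0.096, 0.001], [0.096, -0.995, -0.0], [0.001, 0.0, -1.0]]
force: [-0.3, -0.1, -0.9]
finger_gap: 0.0401
grasp_force: 19.9
t 52.25 p [ 0.5485 -0.0792  0.1166] yaw 5.5 tilt 0.05 gap 0.0401 gf 19.9 F [-0.3 -0.1 -0.9] q1,7 [ 0.21 -1.48]
 now-axes shift [0.003 0.002 0.479] turn -0.012
 after-turn shift [0.004 0.002 0.479]
```

```bash
python3 -m pendant '[[0,0,0.15,0,0,0,30],[0,0,0.15,0,0,0,30],[0,0,0.13,0,0,0,30],[0,0,0.05,0,0,0,30],[0,0,0,0,0,0,30],[0,0,0,0,0,0,30],[0,0,0,0,0,0,30],[0,0,0,0,0,0,30]]'
python3 -m pendant '[[0,0,0,0,0,0,62],[0,0,0,0,0,0,62],[0,0,0,0,0,0,62],[0,0,-0.2,0,0,0,62],[0,0,-0.5,0,0,0,62],[0,0,-0.6,0,0,0,75],[0,0,-0.7,0,0,0,75],[0,0,-0.5,0,0,0,75]]'
python3 -m pendant '[[0.08,0.35,0,0,0,0,75],[0.1,0.7,0,0,0,0,75],[0.1,0.75,0,0,0,0,75],[0.1,0.75,0,0,0,0,75],[0.1,0.75,0,0,0,0,75],[0.1,0.75,0,0,0,0,75],[0.11,0.78,0,0,0,0,75],[0,0,0,0,0,0,75]]'
python3 -c "
from h import *
go(.618,-.3638,.1435,5.5)"
```

```text
t: 53.25
position: [0.5485, -0.0787, 0.0878]
tool_rot: [[0.995, 0.096, 0.001], [0.096, -0.995, 0.0], [0.001, -0.0, -1.0]]
force: [-1.2, 1.6, 5.7]
finger_gap: 0.0404
grasp_force: 20.0
t: 54.25
position: [0.5488, -0.0792, 0.2403]
tool_rot: [[0.995, 0.096, 0.003], [0.096, -0.995, -0.0], [0.003, 0.001, -1.0]]
force: [0.7, -0.0, 0.1]
finger_gap: 0.0751
grasp_force: 0.0
t: 55.25
position: [0.6148, -0.3698, 0.2348]
tool_rot: [[0.996, 0.089, -0.004], [0.089, -0.996, -0.002], [-0.004, 0.001, -1.0]]
force: [0.2, -0.8, 0.5]
finger_gap: 0.0749
grasp_force: 0.0
t 55.25 p [ 0.6148 -0.3698  0.2348] yaw 5.09 tilt 0.23 gap 0.0749 gf 0.0 F [ 0.2 -0.8  0.5] q1,7 [ 0.53 -1.01]
 now-axes shift [ 0.068 -0.098  1.521] turn -0.051
 after-turn shift [ 0.063 -0.095  1.521]
```

```bash
python3 -m pendant '[[0.02,-0.03,0,0,0,0,75],[0,0,0,0,0,0,75],[0,0,0.3,0,0,0,75],[0,0,0.4,0,0,0,75],[0,0,0.4,0,0,0,75],[0,0,0.3,0,0,0,75],[0,0,0,0,0,0,75],[0,0,0,0,0,0,75]]'
python3 -c "
from h import *
go(.618,-.3638,.1435,5.5)"
```

```text
t: 56.25
position: [0.6188, -0.3618, 0.1541]
tool_rot: [[0.995, 0.096, 0.001], [0.096, -0.995, -0.001], [0.001, 0.001, -1.0]]
force: [-0.2, 0.3, 0.5]
finger_gap: 0.0751
grasp_force: 0.0
t 56.25 p [ 0.6188 -0.3618  0.1541] yaw 5.52 tilt 0.07 gap 0.0751 gf 0.0 F [-0.2  0.3  0.5] q1,7 [ 0.52 -1.02]
 now-axes shift [-0.016  0.031  0.177] turn 0.002
 after-turn shift [-0.016  0.031  0.177]
```

```bash
python3 -m pendant '[[-0.01,0.03,0.1,0,0,0,75],[0,0,0.07,0,0,0,75],[0,0,0,0,0,0,75],[0,0,0,0,0,0,40],[0,0,0,0,0,0,40],[0,0,0,0,0,0,40],[0,0,0,0,0,0,40],[0,0,0,0,0,0,40]]' 20
python3 -m pendant '[[0,0,0,0,0,0,40],[0,0,0,0,0,0,40],[0,0,-0.2,0,0,0,40],[0,0,-0.4,0,0,0,40],[0,0,-0.5,0,0,0,40],[0,0,-0.5,0,0,0,40],[0,0,-0.4,0,0,0,40],[0,0,-0.1,0,0,0,40]]'
python3 -c "
from h import *
go(.5360,-.0100,.27,5.6)"
```

```text
t: 57.25
position: [0.618, -0.3633, 0.1433]
tool_rot: [[0.995, 0.096, 0.0], [0.096, -0.995, 0.0], [0.0, -0.0, -1.0]]
force: [-0.2, 0.6, 0.7]
finger_gap: 0.0467
grasp_force: 20.0
t: 58.25
position: [0.6183, -0.3643, 0.2714]
tool_rot: [[0.995, 0.096, 0.003], [0.096, -0.995, -0.002], [0.003, 0.002, -1.0]]
force: [1.0, 0.3, -2.8]
finger_gap: 0.047
grasp_force: 20.0
t 58.25 p [ 0.6183 -0.3643  0.2714] yaw 5.48 tilt 0.2 gap 0.047 gf 20.0 F [ 1.   0.3 -2.8] q1,7 [ 0.53 -1.01]
 now-axes shift [-0.801 -6.009  0.008] turn -0.015
 after-turn shift [-0.789 -6.011  0.024]
```

```bash
python3 -m pendant '[[-0.06,-0.35,0,0,0,0,40],[-0.08,-0.65,0,0,0,0,40],[-0.09,-0.7,0,0,0,0,40],[-0.09,-0.7,0,0,0,0,40],[-0.09,-0.7,0,0,0,0,40],[-0.09,-0.7,0,0,0,0,40],[-0.09,-0.7,0,0,0,0,40],[-0.09,-0.7,0,0,0,0,40]]'
python3 -m pendant '[[-0.08,-0.5,0,0,0,0,40],[-0.05,-0.3,0,0,0,0,40],[0,0,0,0,0,0,40],[0,0,0,0,0,0,40],[0,0,0.4,0,0,0,40],[0,0,0.3,0,0,0,40],[0,0,0,0,0,0,40],[0,0,0,0,0,0,40]]'
python3 - <<'E'
from m import *
go(.5360,-.0100,.1323,5.6)
c,W=cam('scene','s3')
cv2.imwrite('pics/s3c.png',cv2.resize(cv2.cvtColor(c['pixels'],4)[100:290,150:450],(780,494)))
E
```

```text
t: 59.25
position: [0.5462, -0.0558, 0.2683]
tool_rot: [[0.995, 0.096, -0.001], [0.096, -0.995, -0.0], [-0.001, 0.0, -1.0]]
force: [0.4, -1.3, -2.0]
finger_gap: 0.0471
grasp_force: 20.0
t: 60.25
position: [0.5355, -0.0107, 0.2277]
tool_rot: [[0.996, 0.095, 0.001], [0.095, -0.996, -0.0], [0.001, 0.0, -1.0]]
force: [0.6, -0.0, -1.1]
finger_gap: 0.0468
grasp_force: 20.0
t 60.25 p [ 0.5355 -0.0107  0.2277] yaw 5.43 tilt 0.05 gap 0.0468 gf 20.0 F [ 0.6 -0.  -1.1] q1,7 [ 0.14 -1.58]
 now-axes shift [ 0.007 -0.012  1.591] turn -0.021
 after-turn shift [ 0.009 -0.011  1.591]
```

View pics/s3c.png

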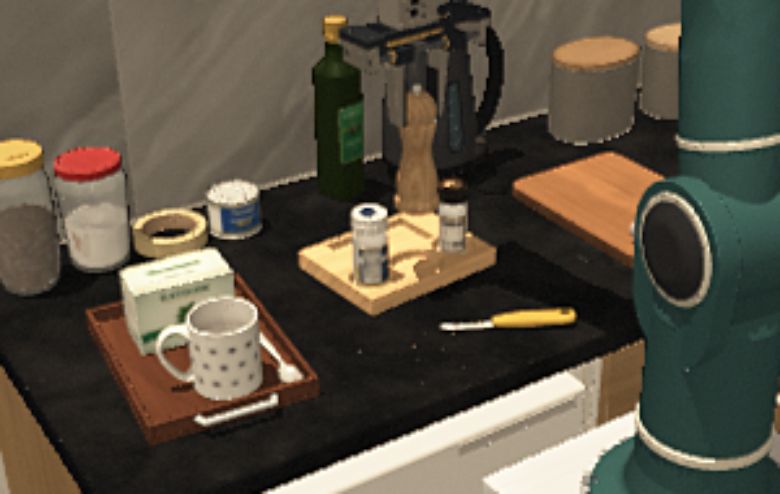

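In the picture both jars stand upright in their recesses, white at (370,245) and dark at (453,215), and the tea box is on the tray. The mill hangs upright above the middle recess at (417,150).

```bash
python3 -m pendant '[[0,-0.01,0.2,0,0,0,40],[0,0,0.3,0,0,0,40],[0,0,0.3,0,0,0,40],[0,0,0.25,0,0,0,40],[0,0,0.1,0,0,0,40],[0,0,0,0,0,0,40],[0,0,0,0,0,0,40],[0,0,0,0,0,0,40]]'
python3 -c "
from h import *
go(.5360,-.0100,.1323,5.6)"
```

```text
t: 61.3
position: [0.5353, -0.0093, 0.1588]
tool_rot: [[0.995, 0.096, 0.001], [0.096, -0.995, -0.0], [0.001, 0.0, -1.0]]
force: [0.2, 0.2, -3.1]
finger_gap: 0.047
grasp_force: 20.0
t 61.3 p [ 0.5353 -0.0093  0.1588] yaw 5.51 tilt 0.07 gap 0.047 gf 20.0 F [ 0.2  0.2 -3.1] q1,7 [ 0.13 -1.6 ]
 now-axes shift [0.01  0.013 0.441] turn -0.012
 after-turn shift [0.011 0.013 0.441]
```

```bash
python3 -m pendant '[[0.01,0.01,0.15,0,0,0,40],[0,0,0.15,0,0,0,40],[0,0,0.1,0,0,0,40],[0,0,0.03,0,0,0,40],[0,0,0,0,0,0,40],[0,0,0,0,0,0,40],[0,0,0,0,0,0,40],[0,0,0,0,0,0,40]]'
python3 -c "
from h import *
go(.5360,-.0100,.1323,5.6)"
```

```text
t: 62.3
position: [0.5355, -0.0098, 0.1324]
tool_rot: [[0.995, 0.096, 0.0], [0.096, -0.995, -0.0], [0.0, 0.0, -1.0]]
force: [-0.8, 0.7, -1.3]
finger_gap: 0.0471
grasp_force: 20.0
t 62.3 p [ 0.5355 -0.0098  0.1324] yaw 5.51 tilt 0.01 gap 0.0471 gf 20.0 F [-0.8  0.7 -1.3] q1,7 [ 0.12 -1.61]
 now-axes shift [0.008 0.004 0.002] turn -0.012
 after-turn shift [0.008 0.004 0.002]
```

Seated. I'll release, rise and back away for a final check.

```bash
python3 -m pendant '[[0,0,0.01,0,0,0,40],[0,0,0,0,0,0,70],[0,0,0,0,0,0,70],[0,0,0,0,0,0,70],[0,0,-0.2,0,0,0,70],[0,0,-0.5,0,0,0,70],[0,0,-0.6,0,0,0,70],[0,0,-0.6,0,0,0,70]]'
python3 -m pendant '[[0,0,-0.2,0,0,0,70],[0,0.4,0,0,0,0,70],[0,0.6,0,0,0,0,70],[0,0.7,0,0,0,0,70],[0,0.7,0,0,0,0,70],[0,0.7,0,0,0,0,70],[0,0.6,0,0,0,0,70],[0,0,0,0,0,0,70]]'
python3 - <<'E'
from m import *
c,W=cam('top','top3');Z=W[...,2]
v,u=np.mgrid[0:400,0:640]
box=lambda a,b,c,d:(u>=a)&(u<=b)&(v>=c)&(v<=d)
rect(W,box(185,260,150,200)&(Z>.082)&(Z<.105)&(W[...,0]>.53),'tea top')
def circ(s,tag):
    q=W[s]; c,rad=cv2.minEnclosingCircle(q[:,:2].astype(np.float32)*1000); print(tag,np.round(c,1),round(rad,1),'z',np.median(q[:,2]).round(3))
circ(box(195,237,205,240)&(Z>.085),'mug'); circ(box(420,445,220,245)&(Z>.04),'garlic')
circ(box(295,315,175,197)&(Z>.108)&(Z<.125),'white')
circ(box(343,365,170,195)&(Z>.105)&(Z<.122),'dark')
circ(box(318,342,168,200)&(Z>.14),'mill')
a=cv2.cvtColor(c['pixels'],4)[130:255,170:500];cv2.imwrite('pics/c3.png',cv2.resize(a,(792,300)))
E
```

```text
t: 63.3
position: [0.5355, -0.0097, 0.2477]
tool_rot: [[0.995, 0.096, 0.001], [0.096, -0.995, 0.0], [0.001, 0.0, -1.0]]
force: [1.3, -0.8, 0.1]
finger_gap: 0.0698
grasp_force: 0.0
t: 64.3
position: [0.5556, -0.2343, 0.2566]
tool_rot: [[0.996, 0.091, -0.002], [0.091, -0.996, -0.001], [-0.002, 0.001, -1.0]]
force: [-0.6, -0.2, 0.3]
finger_gap: 0.07
grasp_force: 0.0
tea top 979 [575.8 307.3] [123.5  66. ] 84.13
mug [448.7 320.1] 52.7 z 0.095
garlic [ 333.8 -128.3] 19.7 z 0.733
white [534.6  59.7] 23.1 z 0.118
dark [547.8 -77.1] 20.6 z 0.115
mill [532.4 -11.1] 24.7 z 0.163
```

View pics/c3.png

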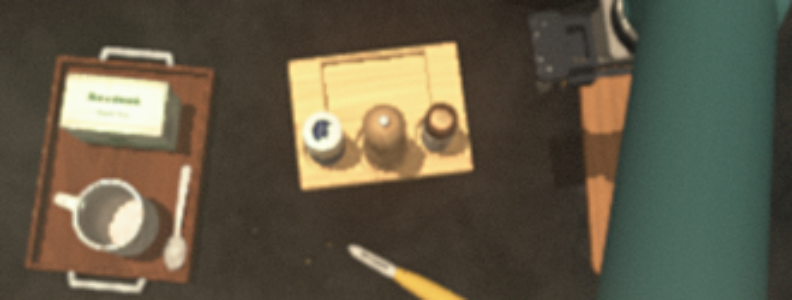

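The picture shows the mill (383,135) and both jars (323,135 and 440,125) upright in their recesses, with the tea box square on the tray at (115,105) and the mug where it was. The arm now hides the garlic, but it hadn't moved at the last check and nothing has come near it since.

```bash
python3 -c "
from workcell import r
print(r.hand_in())"
```

```text
the job is handed in; nothing more can be done
None
```

The job is handed in after about 64 s of robot time: the tea box stands square on the empty end of the tray, the mill and both jars are back upright in their own recesses, and the mug and garlic were not shifted (the arm hid the garlic in the final picture, but it had not moved at the check before that).

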